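Feel for the thin end of a stepped bushing and set it in its V rest

TASK

The bushing's two round ends look much alike, but one is thinner than the other. First pinch the thin end between the fingers, while the bushing still lies on the bench, to be sure which end it is; then lower the bushing into the V rest the right way round, thin end in the blue V and thick end in the white V, so that it lies level with its square middle between the two posts, and let go. Do not disturb the black thread spool.

Things in the scene. Friction and masses are not known exactly. Their poses are not given: they have to be found in the camera images.
- bushing: Loose metal bushing 104 mm long, 0.15 to 0.3 kg, lying on the bench: brass square middle 40 x 40 x 40 mm, a steel round stub 32 mm long on each end, thin (20 mm diameter) at +x, thick (30 mm) at -x, on one axis. Origin: centre of the square middle's underside; the axis runs along x, 20 mm above the origin; z up.
- thin_end (a point): Point on the axis of the bushing's thin 20 mm stub, 40 mm from the middle of the bushing towards its thin end (12 mm from the tip); 20 mm above the bench as the bushing lies.
- v_rest: Fixed rest on the bench: base 130 x 84 x 10 mm with two upright 90 degree Vs, 14 mm thick, 57 mm wide along y: blue at x = +37 mm (notch bottom 36 mm, tips 58 mm above bench), white at x = -37 mm (29 and 52 mm); 60 mm free between them. Origin: centre of the underside. A well seated bushing lies along x, its axis 50 mm and its middle's underside 30 mm above the bench.
- spool_black: Black thread spool, 42 mm in diameter, 50 mm tall, standing on the bench as a bystander. Origin: centre of its underside.

How it is judged (in metres and radians):
On the way, in this order (a step that is already met when the one before it is completed fails the run):
1. the fingers touch the thin end while the bushing lies on the bench (contact force between the fingers and bushing above 1 N and horizontal distance between the grasp point and thin_end below 0.018 m and height (world z) of bushing below 0.012 m), for 0.1 s.
2. the bushing is lowered into the V rest while still held, thin end over the blue V (contact force between the fingers and bushing above 1 N and horizontal distance between bushing and v_rest below 0.018 m and z of bushing in the frame of v_rest below 0.045 m and x of thin_end in the frame of v_rest above 0.02 m).
At the end, for the whole second after the job is handed in: The bushing rests still in the V rest, thin end in the blue V and thick end in the white V: its middle within 13 mm lengthwise and 18 mm in all of the rest's middle, its underside 24 to 36 mm above the bench, its axis within 0.15 rad (about 9 degrees) of the rest's axis, level included (x of bushing in the frame of v_rest between -0.013 and 0.013 m and z of bushing in the frame of v_rest between 0.024 and 0.036 m and x of thin_end in the frame of v_rest above 0.02 m and horizontal distance between bushing and v_rest below 0.018 m and angle between the x axis of bushing and the x axis of v_rest, either way round below 0.15 rad and linear speed of bushing below 0.02 m/s); the robot touches nothing.
It fails at once if the black thread spool is moved more than 20 mm (distance of spool_black from where it was at the start of the episode above 0.02 m).
It also fails if it takes over 40 s, if anything falls off the work surface, if the arm or the gripper's body presses on something with over 40 N, if the wrist force passes 120 N, or if a joint passes its speed limit or range.

ROBOT

A 6-joint arm with a two-finger parallel gripper is mounted at the origin on the work surface; the furniture and walls round the work are solid. World frame = base frame: x ahead of the robot, y to its left, z up, the work surface at z = 0. Lengths are in mm, angles in rad, forces in N, time in s.
With the tool pointing down it reaches from about 350 to 775 mm from the base axis. Payload 7.3 kg.
Tool frame: the origin (TCP) lies at the very end of the fingers, on their centre line; the grasp point (between the pads) lies grip_point_offset behind it (grip_point_offset is the distance from the TCP to the grasp point, in mm); x points along the fingers, z is the direction in which the jaws open and shut, and the axes are right-handed (so a half turn about x gives the same grasp; the last joint's range is limited). The gripper opens to 92 mm and grips with 3 to 60 N. Pads are 19 mm wide; open, the fingers measure 130 mm over their backs; the gripper's body (75 mm by 190 mm) begins 47 mm behind the grasp point.
Start: joints at [1.071, 0.342, 1.524, -0, 1.275, -0.146], TCP at [181.881, 492.508, 226.741] pointing down, gripper open.
Joint ranges: [-2.53, 2.53], [-0.77, 2.02], [0.04, 2.7], [-1, 4.14], [0.28, 2.66], [-3.11, 3.11]. Speed limits (rad/s): [2.57, 2.57, 3.14, 3.14, 3.14, 3.14].

INTERFACE

Orientations are given as [roll, pitch, yaw] about the fixed x, y, z axes, in that order (R = Rz(yaw) Ry(pitch) Rx(roll)).
In Python, from plant import * gives the robot as it stands.
- The arm moves only by the tool send_rows, never from a script. Its argument "series" is text: rows parted by semicolons, each of 5 numbers parted by spaces: the gripper's target within -1 to 1 (fully open at 1, half-way at 0, shut at -1), then the shift along the tool's x, y, z in units of 30 mm (1.0 is 30 mm), then the turn about the tool's x in units of 5 degrees (1.0 is 5 degrees). A call has 1 to 8 rows; each row is the pose to reach, as a shift and turn from the pose commanded when the call began, along the tool's axes at that moment; what a row does not reach only later rows make up. A row lasts 1/8 s, in which the tool goes at most 62.5 mm and 10.7 degrees, less where a joint would pass 70% of its speed; a pose out of reach is approached as far as the arm can. A call with a gripper value outside its range is refused whole. The fingers move at their own pace and stop on an object; the grip force is fixed at half the most. Time passes only in rows, so rows that repeat a pose let the fingers close. It gives the time, the measured TCP pose, the force and the opening at its end, in the units of the state.
- get_obs(): the state, without advancing time (a new reading comes with each control period).
- capture(name): name is "scene" or "top"; returns a dict with "pixels" (480x640x3 uint8, red, green, blue), "mtx" (3x3 intrinsics, pixels), "R" (3x3) and "t" (3): a world point X has camera coordinates R X + t. Camera axes: x right, y down, z forward; pixel columns grow to the right and rows downward; lengths in mm; the calibration is good to about 2 mm. A picture is of the moment at which its call begins. There is no depth.
- close_job(): hands the job in, once; it reports no verdict.
Trained networks look in a picture, given as the dict that the camera call returned (one of the last four; its "shot" number tells which), for a name from the list of things; names that differ only in an ending like _2 or _b are one class to them, and where a whole thing is asked for, a point or a joint stands for the part that bears it (a point fixed in the world has none). Each returns a list of dicts, best first, with "score" (0 to 1); they miss things now and then, are a little off and sometimes report something else, mostly with a low value. They report only what shows in the picture. A call takes as long as a camera call.
- cut_out(picture, thing): "pixels" (480x640 bool, what is visible of it).
- place_of(picture, thing): "point" ([x, y, z] in mm, in world coordinates, good to about 4 mm: a listed point, or the origin of a listed thing).
The state is a dict: "time": time; "joint_positions": joint angles; "dq": joint speeds; "tau": joint torques, N m; "tool_pos": TCP position; "tcp_rot": TCP orientation; "contact_force": force on the tool from outside, world axes, zero at the start; "moment": the same for the moment, N m; "grip_width": finger opening in mm.
Only numpy, scipy, OpenCV 4.12 (cv2) and the standard library are available. Lean on these libraries where they do the work, as an engineer would, in place of code of your own. Each camera call takes 0.05 s, during which the arm holds its last target.

## Working session

There is one attempt and no reset: what is moved stays moved. The work goes in short steps, Python scripts to look and compute and a tool call to move; the robot and the scene stay as the last step left them, time stands still between calls to the robot, and variables do not carry over. Pictures are saved under pics/ and viewed, and the job is handed in when it is done.

Besides the shell and the picture viewer there is one more tool, called after "Request:" as name(argument=value, ...) on one line, values as JSON. send_rows: Moves the arm, as the interface text tells. Its arguments: {"type":"object","properties":{"series":{"type":"string"}},"required":["series"]}

```bash
mkdir -p pics; ls; python3 - <<'E'
from plant import *
import cv2,numpy as np
o=get_obs();print(o)
try: print(grip_point_offset)
except Exception as e: print(e)
for n in ["scene","top"]:
    c=capture(n);cv2.imwrite(f"pics/{n}0.png",c["pixels"][:,:,::-1])
    print(n,c["mtx"],c["R"],c["t"])
    for th in ["bushing","thin_end","v_rest","spool_black"]:
        print(th,[(np.round(d["point"],1),round(d["score"],2)) for d in place_of(c,th)][:3])
E
```

```text
pics
{'time': 0.0, 'joint_positions': array([ 1.07099538e+00,  3.42718542e-01,  1.52500740e+00, -1.50444845e-06,
        1.27536512e+00, -1.45977587e-01]), 'dq': array([-0.00125642, -0.00078751, -0.00115912,  0.00117471,  0.00058459,
        0.00172089]), 'tau': array([ 1.99500537e-04, -4.31242454e+01, -2.44219279e+01,  7.17375451e-02,
        5.60231984e-02, -1.33963140e-04]), 'tool_pos': array([181.68394177, 492.14214264, 226.05047483]), 'tcp_rot': array([ 2.99657516,  1.56929792, -2.06963674]), 'contact_force': array([-0.50154341,  0.75430543,  0.37877416]), 'moment': array([0.02958036, 0.00887076, 0.01020781]), 'grip_width': 92.15267721259323}
18.8
scene [[585.34847373   0.         315.98748901]
 [  0.         585.34847373 232.96166786]
 [  0.           0.           1.        ]] [[-0.84449792 -0.53522647 -0.01886524]
 [-0.37691694  0.61899863 -0.68903869]
 [ 0.3804693  -0.57478111 -0.72447897]] [452.96677456 263.03273834 651.1668526 ]
bushing [(array([ 6.189e+02, -8.970e+01, -2.000e-01]), 0.66)]
thin_end [(array([ 646.9, -113.1,   21.1]), 0.87), (array([617.8, -92.5,  -4.6]), 0.49)]
v_rest [(array([522.1, 147.6,   3.5]), 0.65)]
spool_black [(array([ 4.177e+02,  2.090e+01, -2.000e-01]), 0.85)]
top [[588.47177477   0.         320.62192846]
 [  0.         588.47177477 246.50860976]
 [  0.           0.           1.        ]] [[-0.02618948 -0.99941034  0.02220563]
 [-0.98534927  0.02206349 -0.16911537]
 [ 0.16852572 -0.02630934 -0.98534608]] [-14.37643865 543.69411432 901.41710378]
bushing [(array([620.3, -93.2,   1. ]), 0.64)]
thin_end [(array([ 643.7, -116.4,   22.8]), 0.55)]
v_rest [(array([521.5, 146.7,   0. ]), 0.9)]
spool_black []
```

View pics/scene0.png

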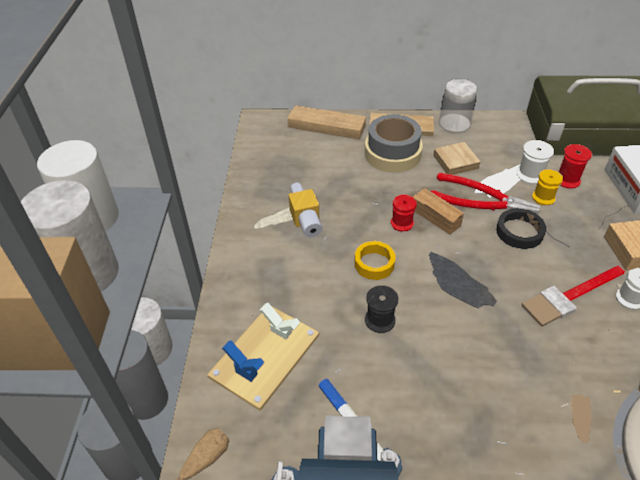

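View pics/top0.png

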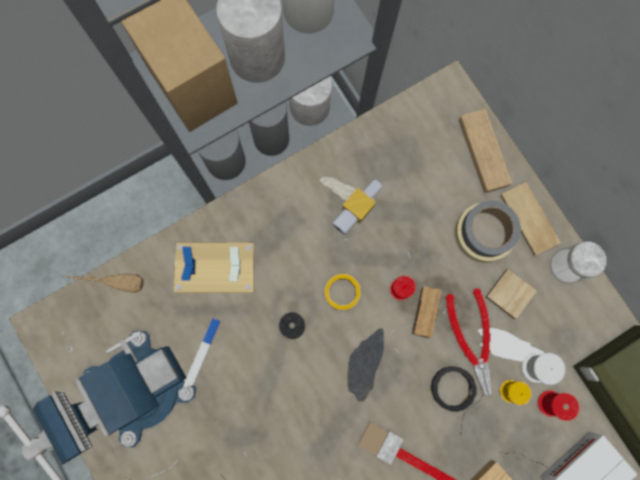

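```bash
cat > h.py <<'E'
from plant import *
import cv2,numpy as np
def proj(c,P):
    q=c["R"]@np.array(P,float)+c["t"]; q=c["mtx"]@q; return q[:2]/q[2]
def back(c,uv,z):
    d=c["R"].T@np.linalg.inv(c["mtx"])@np.array([uv[0],uv[1],1.]); o=-c["R"].T@c["t"]
    return o+d*(z-o[2])/d[2]
def show(name,regs,out,s=4):
    pass
E
python3 - <<'E'
from h import *
a=cv2.imread("pics/scene0.png")[170:245,250:340]
b=cv2.imread("pics/top0.png")[165:240,310:400]
im=np.hstack([cv2.resize(x,None,fx=4.4,fy=4.4,interpolation=cv2.INTER_CUBIC) for x in(a,b)])
cv2.imwrite("pics/z0.png",im)
a=cv2.imread("pics/scene0.png")[295:410,200:330]
b=cv2.imread("pics/top0.png")[230:305,165:265]
im=np.hstack([cv2.resize(x,(400,350),interpolation=cv2.INTER_CUBIC) for x in(a,b)])
cv2.imwrite("pics/z1.png",im)
c=capture("top")
for th in ["bushing","v_rest"]:
    m=cut_out(c,th)
    for d in m[:1]:
        p=d["pixels"].astype(np.uint8); print(th,d["score"],p.sum())
        cn=max(cv2.findContours(p,0,2)[0],key=cv2.contourArea)
        r=cv2.minAreaRect(cn);print(r,[np.round(back(c,q,20 if th=="bushing" else 10),1) for q in cv2.boxPoints(r)])
hsv=cv2.cvtColor(c["pixels"],cv2.COLOR_RGB2HSV)
s=np.zeros((480,640),np.uint8);s[165:240,330:390]=1
br=((hsv[:,:,0]>18)&(hsv[:,:,0]<28)&(hsv[:,:,1]>170)).astype(np.uint8)*s
cn=max(cv2.findContours(br,0,2)[0],key=cv2.contourArea);r=cv2.minAreaRect(cn);print("brass",r,back(c,r[0],40))
s[:]=0;s[240:290,175:210]=1
bl=((hsv[:,:,0]>95)&(hsv[:,:,0]<125)&(hsv[:,:,1]>120)).astype(np.uint8)*s
print("blue",bl.sum(),np.argwhere(bl).mean(0)[::-1])
E
```

```text
bushing 0.94 1269
((357.41436767578125, 205.3729248046875), (26.386943817138672, 63.774635314941406), 41.987213134765625) [array([592. , -38.9,  20. ]), array([ 672.6, -113.6,   20. ]), array([ 641.1, -145.5,   20. ]), array([561.3, -70.7,  20. ])]
v_rest 0.65 3980
((214.0, 268.0), (50.0, 80.0), 90.0) [array([560.8, 215.6,  10. ]), array([557.9,  82.6,  10. ]), array([474.2,  83.2,  10. ]), array([477.4, 214.2,  10. ])]
brass ((360.0, 219.0), (0.0, 0.0), 0.0) [588.53678796 -93.43989453  40.        ]
blue 256 [187.73828125 263.7421875 ]
```

View pics/z0.png

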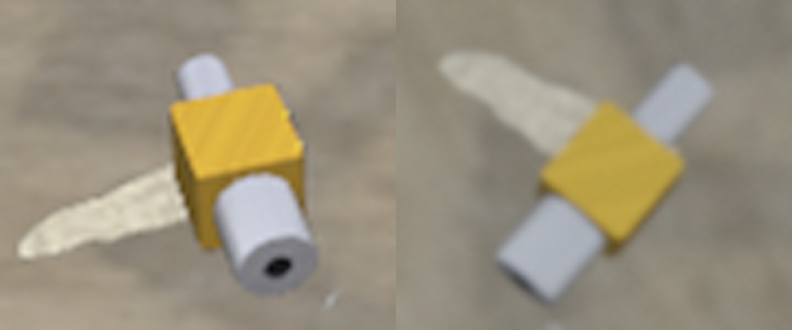

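View pics/z1.png

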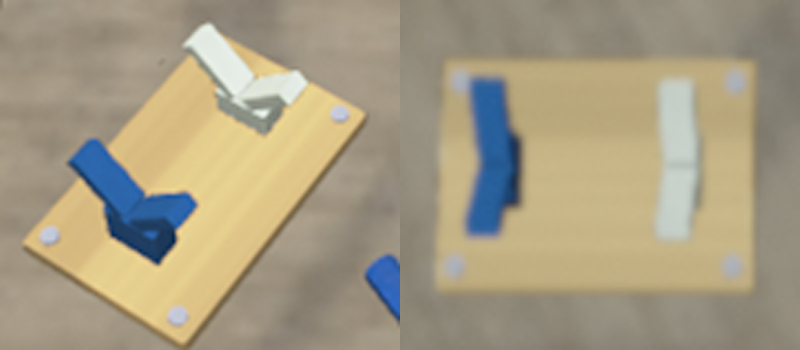

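```bash
cat >> h.py <<'E'
def tri(cs,ct,a,b):
    P=[c["mtx"]@np.c_[c["R"],c["t"]] for c in(cs,ct)]
    X=cv2.triangulatePoints(P[0],P[1],np.array(a,float).reshape(2,1),np.array(b,float).reshape(2,1));X=(X[:3]/X[3]).ravel()
    return X,proj(cs,X)-a,proj(ct,X)-b
E
python3 - <<'E'
from h import *
from scipy.spatial.transform import Rotation as Ro
c=capture("top");s=capture("scene")
print("shelf corner",tri(s,c,(171,190),(375,46)))
print("post bottom visible",back(c,(205,190),0),back(c,(365,110),0))
zb=np.array([(605,103),(685,160),(612,247),(541,182)],float);zb[:,0]-=396;zb=zb/4.4+[310,165]
B=np.array([back(c,q,40) for q in zb]);print(B.round(1),B.mean(0))
e=[B[0]-B[1],B[3]-B[2],B[1]-B[2],B[0]-B[3]]
print([ (np.hypot(*v[:2]).round(1),np.degrees(np.arctan2(v[1],v[0])).round(1)) for v in e])
zr=np.array([(446,58),(756,58),(753,291),(436,291)],float);zr[:,0]-=400;zr=zr/[4,350/75]+[165,230]
V=np.array([back(c,q,10) for q in zr]);print(V.round(1),V.mean(0))
e=[V[0]-V[1],V[3]-V[2],V[0]-V[3],V[1]-V[2]]
print([ (np.hypot(*v[:2]).round(1),np.degrees(np.arctan2(v[1],v[0])).round(1)) for v in e])
# scene too
zs=np.array([(170,103),(272,84),(303,145),(191,182)],float)/4.4+[250,170]
S=np.array([back(s,q,40) for q in zs]);print(S.round(1),S.mean(0))
zr=np.array([(22,243),(185,347),(367,117),(205,22)],float)/[400/130,350/115]+[200,295]
S=np.array([back(s,q,10) for q in zr]);print(S.round(1),S.mean(0))
o=get_obs();R=Ro.from_euler('xyz',o["tcp_rot"]).as_matrix();print(R.round(3))
E
```

```text
shelf corner (array([1013.84874356, -161.56749693, -183.31510817]), array([-0.25926992, -0.06298557]), array([0.14264926, 0.22635136]))
post bottom visible [653.66116203 166.49473016   0.        ] [ 793.63848729 -113.51791047    0.        ]
[[ 640.3  -91.2   40. ]
 [ 617.7 -120.4   40. ]
 [ 585.   -91.8   40. ]
 [ 610.4  -66.2   40. ]] [613.32982766 -92.41958705  40.        ]
[(np.float64(36.9), np.float64(52.2)), (np.float64(36.0), np.float64(45.3)), (np.float64(43.4), np.float64(-41.2)), (np.float64(39.0), np.float64(-39.9))]
[[561.7 211.4  10. ]
 [558.8  82.6  10. ]
 [475.3  84.4  10. ]
 [478.4 214.3  10. ]] [518.56549805 148.18601085  10.        ]
[(np.float64(128.9), np.float64(88.7)), (np.float64(129.9), np.float64(88.6)), (np.float64(83.3), np.float64(-1.9)), (np.float64(83.6), np.float64(-1.3))]
[[ 642.8  -89.2   40. ]
 [ 617.1 -116.5   40. ]
 [ 590.7  -95.4   40. ]
 [ 613.9  -59.6   40. ]] [616.1377332  -90.18702069  40.        ]
[[561.3 215.3  10. ]
 [477.5 217.4  10. ]
 [474.3  89.4  10. ]
 [563.6  84.2  10. ]] [519.19581265 151.58421043  10.        ]
[[ 0.    -0.938  0.346]
 [ 0.     0.346  0.938]
 [-1.    -0.     0.   ]]
```

Request:
send_rows(series="1 0 -21.5 -13.7 4.35;1 0 -21.5 -13.7 4.35;1 0 -21.5 -13.7 4.35;1 0 -21.5 -13.7 4.35;1 0 -21.5 -13.7 4.35;1 0 -21.5 -13.7 4.35;1 0 -21.5 -13.7 4.35;1 0 -21.5 -13.7 4.35")

```text
time: 1.75
tool_pos: [485.4, 92.5, 227.0]
tcp_rot: [-0.467, 1.57, 0.37]
contact_force: [1.3, 0.4, -0.0]
grip_width: 91.9
```

```bash
cat >> h.py <<'E'
from scipy.spatial.transform import Rotation as Ro
def delta(target,yaw,sh=True):
    o=get_obs();R=Ro.from_euler('xyz',o["tcp_rot"]).as_matrix()
    d=R.T@(np.array(target)-o["tool_pos"])/30
    cur=np.degrees(np.arctan2(R[1,2],R[0,2]))
    print("t",o["time"],"pos",o["tool_pos"].round(1),"jaw",cur.round(2),"tilt",R[:,0].round(3),"units",d.round(3),"turn",round(-(yaw-cur)/5,3),"q",o["joint_positions"].round(2),"F",o["contact_force"].round(1),"w",o["grip_width"])
E
python3 - <<'E'
from h import *
delta([646,-117,227],48)
E
```

```text
t 1.75 pos [485.4  92.5 227. ] jaw 47.96 tilt [ 0.001  0.    -1.   ] units [ 2.000e-03 -8.651e+00 -1.603e+00] turn -0.008 q [ 0.03  0.28  1.61  0.    1.25 -0.8 ] F [ 1.3  0.4 -0. ] w 91.91533590858538
```

Request:
send_rows(series="1 0 -8.65 -1.6 0;1 0 -8.65 -1.6 0;1 0 -8.65 -1.6 0;1 0 -8.65 -1.6 0;1 2 -8.65 -1.6 0;1 4 -8.65 -1.6 0;1 4.8 -8.65 -1.6 0;1 4.8 -8.65 -1.6 0")

```text
time: 2.75
tool_pos: [643.6, -114.7, 80.3]
tcp_rot: [1.991, 1.566, 2.829]
contact_force: [-0.8, -0.3, 1.7]
grip_width: 92.2
```

```bash
python3 - <<'E'
from h import *
delta([646,-117,6],48)
c=capture("top");s=capture("scene")
im=np.hstack([cv2.resize(s["pixels"][130:280,210:370],(400,375)),cv2.resize(c["pixels"][100:250,280:440],(400,375))])
cv2.imwrite("pics/a1.png",im[:,:,::-1])
E
```

```text
t 2.75 pos [ 643.6 -114.7   80.3] jaw 47.97 tilt [-0.005  0.002 -1.   ] units [ 2.475 -0.122 -0.   ] turn -0.006 q [-0.29  0.71  1.31  0.    1.12 -1.13] F [-0.8 -0.3  1.7] w 92.15260819779108
```

View pics/a1.png

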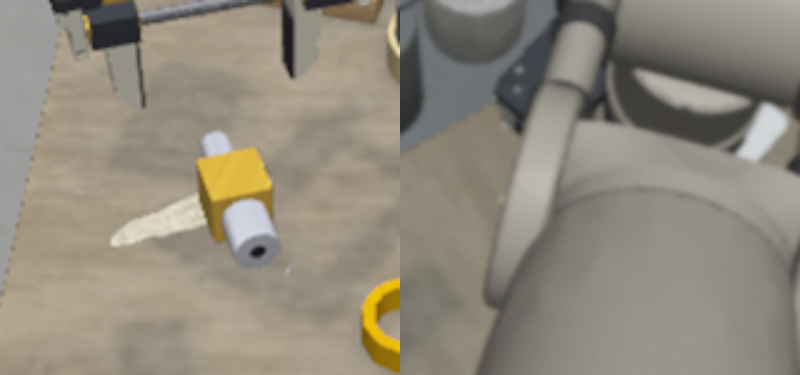

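Request:
send_rows(series="1 0.8 0 0 0;1 1.6 0 0 0;1 2.2 0 0 0;1 2.5 0 0 0;1 2.5 0 0 0")

```text
time: 3.48
tool_pos: [645.1, -115.0, 7.8]
tcp_rot: [-0.065, 1.571, 0.772]
contact_force: [-0.7, -0.2, -0.5]
grip_width: 91.5
```

```bash
python3 - <<'E'
from h import *
delta([646,-117,6],48)
s=capture("scene")
print(proj(s,[646,-117,20]),proj(s,get_obs()["tool_pos"]))
im=cv2.resize(s["pixels"][130:280,210:370],(800,600))
cv2.imwrite("pics/a2.png",im[:,:,::-1])
E
```

```text
t 3.475 pos [ 645.1 -115.     7.8] jaw 47.98 tilt [ 0.  0. -1.] units [ 0.061 -0.067 -0.031] turn -0.003 q [-0.29  0.8   1.37  0.    0.98 -1.13] F [-0.7 -0.2 -0.5] w 91.48192410955201
[297.29086986 191.87662244] [297.21703005 197.91075256]
```

View pics/a2.png

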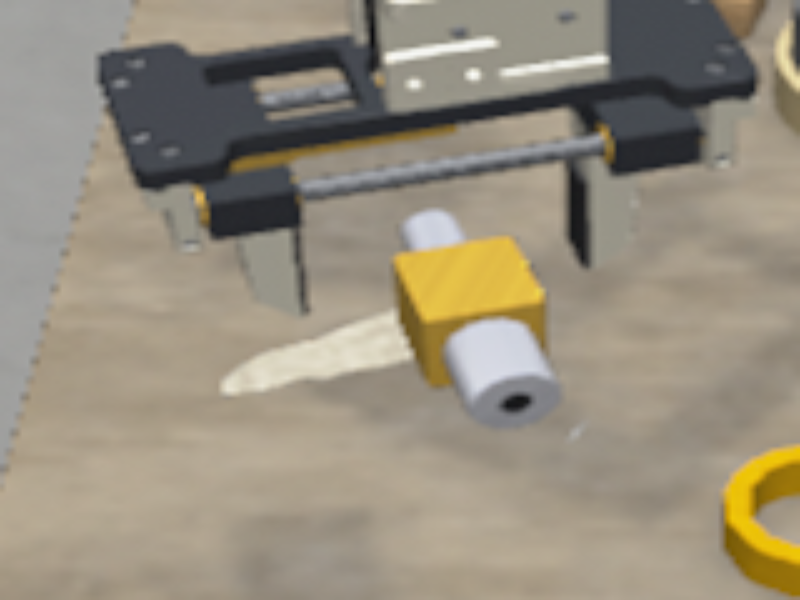

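Request:
send_rows(series="-1 0 0 0 0;-1 0 0 0 0;-1 0 0 0 0;-1 0 0 0 0;-1 0 0 0 0;-1 0 0 0 0;-1 0 0 0 0;-1 0 0 0 0")

```text
time: 4.53
tool_pos: [644.9, -115.1, 7.7]
tcp_rot: [2.554, 1.571, -2.892]
contact_force: [-0.4, 0.0, -0.1]
grip_width: 19.0
```

Request:
send_rows(series="-1 0 0 0 0;-1 0 0 0 0;-1 0 0 0 0")

```text
time: 4.9
tool_pos: [644.9, -115.1, 7.7]
tcp_rot: [1.866, 1.571, 2.704]
contact_force: [-0.1, -0.9, -0.4]
grip_width: 19.1
```

```bash
python3 - <<'E'
from h import *
s=capture("scene")
for th in ["bushing","thin_end"]: print(th,[(np.round(d["point"],1),round(d["score"],2)) for d in place_of(s,th)][:2])
delta([645,-115,7],48)
im=cv2.resize(s["pixels"][130:280,210:370],(800,600))
cv2.imwrite("pics/a3.png",im[:,:,::-1])
E
```

```text
bushing [(array([617.6, -91.4,  -2.2]), 0.87)]
thin_end [(array([ 647.8, -113.8,   20.3]), 0.88)]
t 5.05 pos [ 644.9 -115.     7.7] jaw 47.98 tilt [-0.  0. -1.] units [ 0.023 -0.     0.002] turn -0.004 q [-0.29  0.8   1.37 -0.    0.98 -1.13] F [ 0.4 -1.3  0.1] w 19.105059111829185
```

View pics/a3.png

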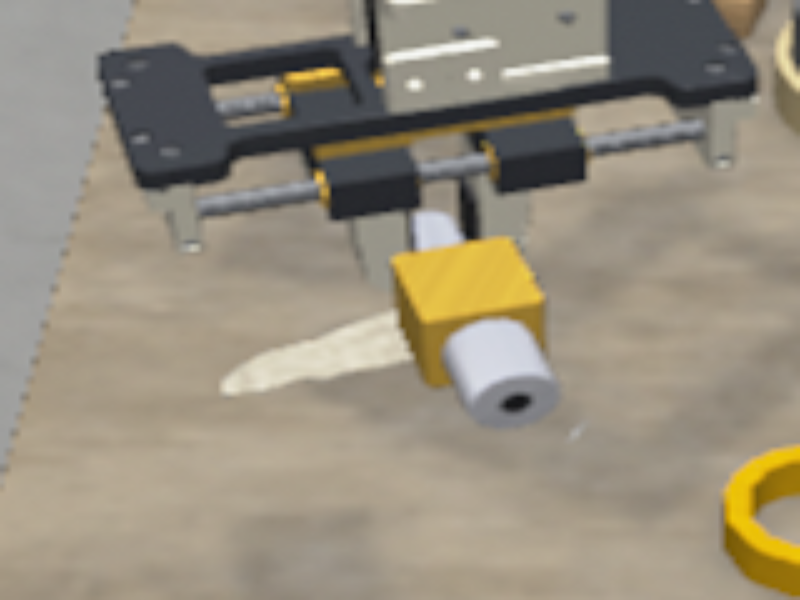

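Request:
send_rows(series="1 0 0 0 0;1 0 0 0 0;1 0 0 0 0;1 0 0 0 0;1 0 0 0 0;1 0 0.6 0 0;1 0 1.25 0 0;1 0 1.25 0 0")

```text
time: 6.05
tool_pos: [616.5, -89.1, 7.8]
tcp_rot: [1.844, 1.57, 2.682]
contact_force: [0.1, 0.5, -0.4]
grip_width: 90.5
```

Request:
send_rows(series="-1 0 0 0 0;-1 0 0 0 0;-1 0 0 0 0;-1 0 0 0 0;-1 0 0 0 0;-1 0 0 0 0;-1 0 0 0 0;-1 0 0 0 0")

```text
time: 7.05
tool_pos: [617.1, -89.9, 7.7]
tcp_rot: [2.425, 1.571, -3.021]
contact_force: [-0.7, -0.3, 1.0]
grip_width: 39.7
```

```bash
python3 - <<'E'
from h import *
s=capture("scene")
for th in ["bushing","thin_end"]: print(th,[(np.round(d["point"],1),round(d["score"],2)) for d in place_of(s,th)][:2])
delta([645,-115,7],48)
im=cv2.resize(s["pixels"][130:280,210:370],(800,600))
cv2.imwrite("pics/a4.png",im[:,:,::-1])
E
```

```text
bushing [(array([ 6.168e+02, -9.270e+01,  1.000e-01]), 0.84)]
thin_end [(array([ 648.9, -114.1,   22.8]), 0.82)]
t 7.2 pos [617.1 -89.9   7.7] jaw 47.98 tilt [-0.  0. -1.] units [ 0.023 -1.251  0.003] turn -0.004 q [-0.27  0.75  1.47 -0.    0.92 -1.1 ] F [ 0.1  0.2 -0. ] w 40.02163780527849
```

View pics/a4.png

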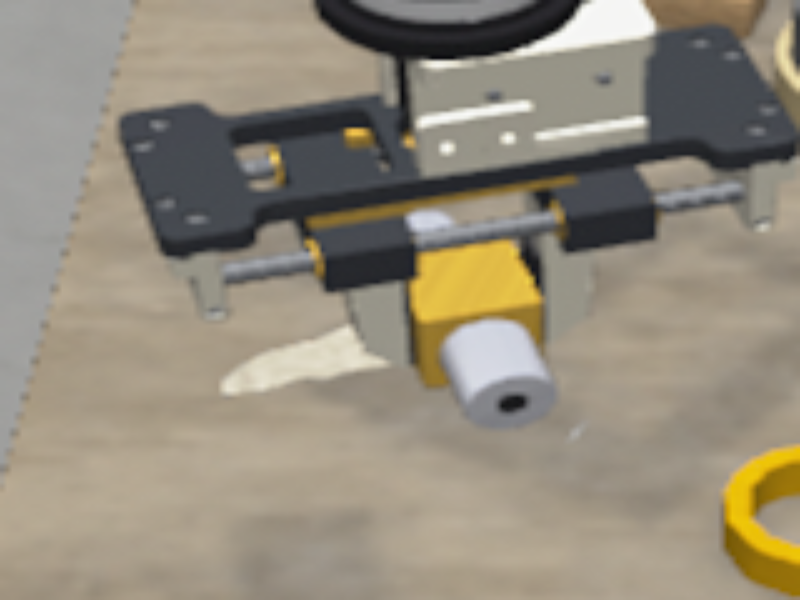

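Request:
send_rows(series="-1 -1 0 0 0;-1 -2 0 0 0;-1 -3 0 0 0;-1 -4 0 0 0;-1 -4 0 0 0")

```text
time: 7.82
tool_pos: [618.4, -90.1, 129.7]
tcp_rot: [-1.056, 1.566, -0.218]
contact_force: [-0.2, -0.7, -2.9]
grip_width: 40.2
```

Request:
send_rows(series="-1 0 0.6 0.3 -2;-1 0 1.2 0.6 -4;-1 0 1.8 0.9 -6;-1 0 2.4 1.2 -8;-1 0 3 1.5 -10;-1 0 3.6 1.8 -12;-1 0 4.2 2 -13.5;-1 0 4.2 2 -13.5")

```text
time: 8.82
tool_pos: [562.2, 40.1, 126.0]
tcp_rot: [0.98, 1.567, 2.997]
contact_force: [-0.4, -0.1, -2.8]
grip_width: 39.9
```

```bash
python3 - <<'E'
from h import *
delta([520,149,128],178.6)
E
```

```text
t 8.825 pos [562.2  40.1 126. ] jaw 115.53 tilt [-0.003  0.    -1.   ] units [-0.061 -0.294  3.883] turn -12.614 q [-0.06  0.51  1.55  0.    1.08 -2.08] F [-0.4 -0.1 -2.8] w 39.867968082092375
```

Request:
send_rows(series="-1 0 -0.05 0.6 -2;-1 0 -0.1 1.2 -4;-1 0 -0.15 1.8 -6;-1 0 -0.2 2.4 -8;-1 0 -0.25 3 -10;-1 0 -0.3 3.6 -12;-1 0 -0.3 3.9 -12.6;-1 0 -0.3 3.9 -12.6")

```text
time: 9.82
tool_pos: [521.4, 148.4, 127.2]
tcp_rot: [0.346, 1.57, -2.825]
contact_force: [-0.9, 0.6, -3.0]
grip_width: 39.9
```

```bash
python3 - <<'E'
from h import *
delta([520,149,128],178.6)
s=capture("scene");c=capture("top")
for th in ["bushing","thin_end","v_rest"]: print(th,[(np.round(d["point"],1),round(d["score"],2)) for x in (s,c) for d in place_of(x,th)[:1]])
im=cv2.resize(s["pixels"][240:420,170:410],(800,600))
cv2.imwrite("pics/a5.png",im[:,:,::-1])
cv2.imwrite("pics/a5t.png",cv2.resize(c["pixels"][180:330,130:330],(800,600))[:,:,::-1])
E
```

```text
t 9.825 pos [521.4 148.4 127.2] jaw 178.32 tilt [-0.001 -0.    -1.   ] units [-0.026 -0.019  0.047] turn -0.056 q [ 0.14  0.47  1.62 -0.    1.05 -2.98] F [-0.9  0.6 -3. ] w 39.89907174173943
bushing [(array([519.5, 152.8, 121.4]), 0.65)]
thin_end [(array([522.4, 195.9, 141.4]), 0.72)]
v_rest [(array([522.6, 149. ,   3.7]), 0.59), (array([520.4, 149.8,   0. ]), 0.57)]
```

View pics/a5.png

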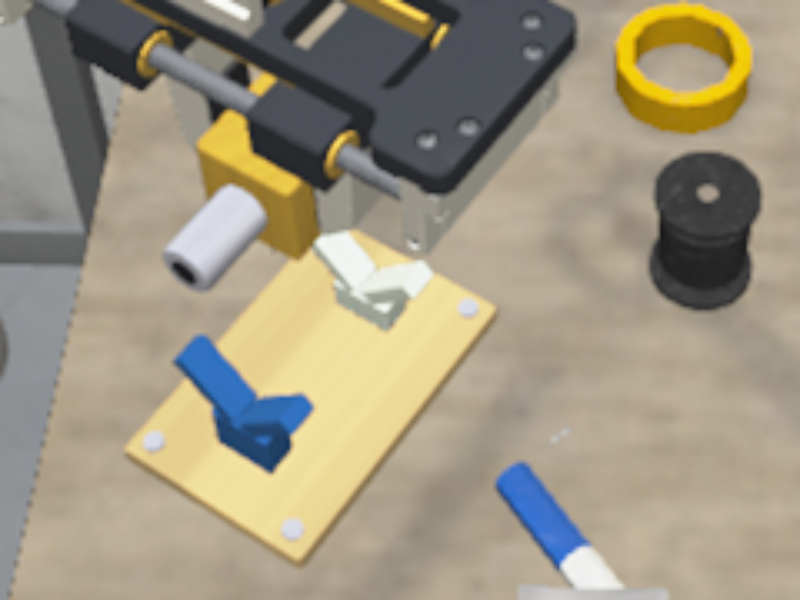

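View pics/a5t.png

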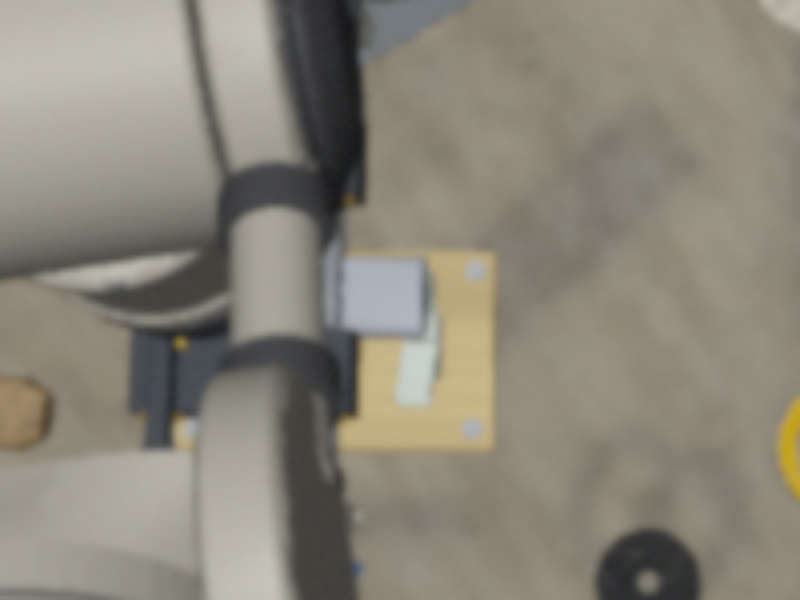

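```bash
python3 - <<'E'
from h import *
c=capture("top");s=capture("scene")
for z in (125,140,155): print(z,back(c,(130+425/4,180+258/4),z),back(c,(130+425/4,180+332/4),z))
# thin tip centre in scene, z=140
print(back(s,(170+187/3.333,240+268/3.333),139.5))
# v rest model points at rest (520,149,yaw88.6)
for (x0,y0) in ((519,148.5),(520,149.5),(521,150)):
  a=np.radians(88.6);ex=np.array([np.cos(a),np.sin(a)]);ey=np.array([-ex[1],ex[0]])
  for x,h in((44,36),(30,36),(-30,29),(-44,29)):
    p=np.r_[np.array([x0,y0])+x*ex,h]; q=proj(s,p); t=proj(c,p);print(x,((q-[170,240])*3.333).round(1), ((t-[130,180])*4).round(1), ((t-[165,230])*[4,4.667]+[400,0]).round(1))
E
```

```text
125 [535.53122182  98.5810719  125.        ] [508.03773391  98.63662906 125.        ]
140 [532.86443564  96.80610642 140.        ] [505.85302232  96.86068943 140.        ]
155 [530.19764946  95.03114094 155.        ] [503.66831073  95.0847498  155.        ]
[521.26685086 200.56515584 139.5       ]
44 [240.2 418.5] [217.6 339. ] [477.6 162.2]
30 [264.  390.5] [252.5 339. ] [512.5 162.2]
-30 [361.5 287.6] [404.  341.6] [664.  165.2]
-44 [382.5 262.7] [438.6 341.7] [698.6 165.3]
44 [236.4 419.2] [215.1 336.6] [475.1 159.4]
30 [260.2 391.3] [250.  336.6] [510.  159.4]
-30 [357.9 288.3] [401.6 339.2] [661.6 162.5]
-44 [379.  263.4] [436.1 339.3] [696.1 162.5]
44 [233.4 419. ] [213.9 334.2] [473.9 156.5]
30 [257.2 391. ] [248.8 334.2] [508.8 156.6]
-30 [355.1 288.1] [400.3 336.8] [660.3 159.6]
-44 [376.2 263.2] [434.8 336.9] [694.8 159.7]
```

Request:
send_rows(series="-1 0.6 0 0.05 -0.05;-1 1.2 0 0.05 -0.05;-1 1.8 0 0.05 -0.05;-1 2.3 0 0.05 -0.05;-1 2.5 0 0.05 -0.05;-1 2.5 0 0.05 -0.05")

```text
time: 11.08
tool_pos: [520.0, 148.5, 52.6]
tcp_rot: [-0.073, 1.57, 3.046]
contact_force: [-0.5, -0.3, -1.9]
grip_width: 39.9
```

```bash
python3 - <<'E'
from h import *
delta([519.5,148.5,38],178.6)
s=capture("scene");c=capture("top")
im=cv2.resize(s["pixels"][270:420,190:350],(800,600))
cv2.imwrite("pics/a6.png",im[:,:,::-1])
cv2.imwrite("pics/a6t.png",cv2.resize(c["pixels"][180:330,130:330],(800,600))[:,:,::-1])
E
```

```text
t 11.075 pos [520.  148.5  52.6] jaw 178.72 tilt [-0.  0. -1.] units [0.486 0.002 0.016] turn 0.025 q [ 0.14  0.57  1.69  0.    0.88 -2.98] F [-0.5 -0.3 -1.9] w 39.91573921211559
```

View pics/a6.png

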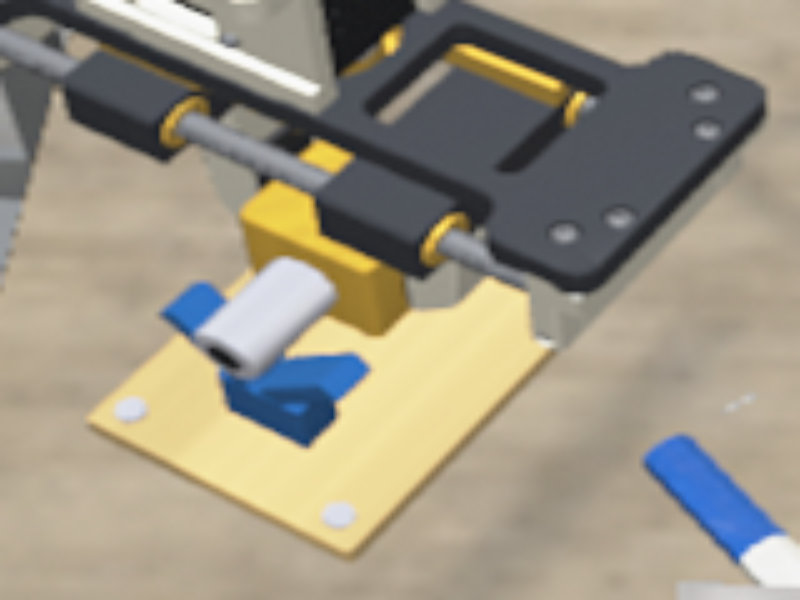

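View pics/a6t.png

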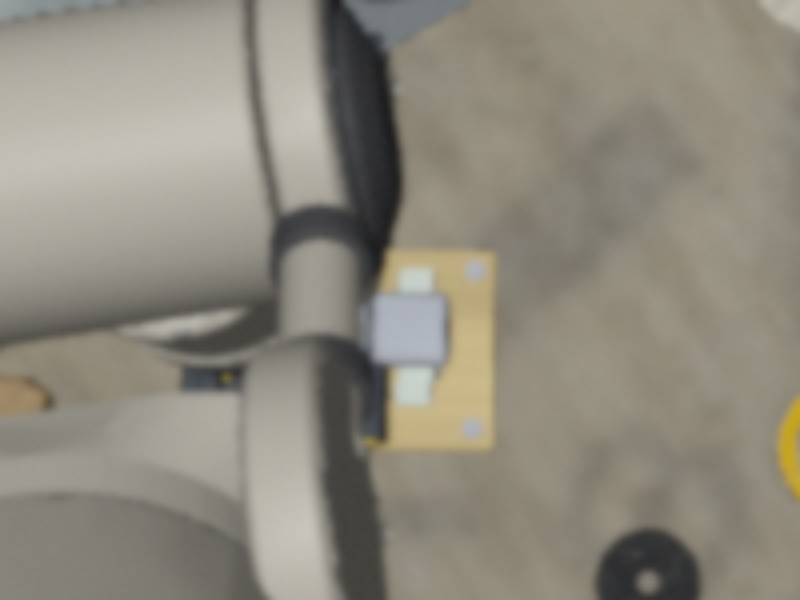

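Request:
send_rows(series="-1 0.12 0 0 0;-1 0.24 0 0 0;-1 0.34 0 0 0;-1 0.4 0 0 0;-1 0.4 0 0 0")

```text
time: 11.8
tool_pos: [519.9, 148.6, 40.5]
tcp_rot: [-0.118, 1.57, 3.002]
contact_force: [0.2, -0.2, -2.0]
grip_width: 39.7
```

Request:
send_rows(series="-1 0.03 0 0 0;-1 0.06 0 0 0;-1 0.06 0 0 0")

```text
time: 12.18
tool_pos: [519.9, 148.6, 38.9]
tcp_rot: [-0.393, 1.571, 2.727]
contact_force: [0.8, -0.2, -3.2]
grip_width: 39.5
```

Request:
send_rows(series="-1 0.03 0 0 0;-1 0.05 0 0 0;-1 0.05 0 0 0;-1 0.05 0 0 0")

```text
time: 12.68
tool_pos: [520.6, 148.6, 37.9]
tcp_rot: [-2.912, 1.569, 0.208]
contact_force: [0.2, 0.3, 3.5]
grip_width: 39.7
```

Request:
send_rows(series="-1 0 0 0 0;0.2 0 0 0 0;1 0 0 0 0;1 0 0 0 0;1 0 0 0 0;1 0 0 0 0;1 0 0 0 0")

```text
time: 13.55
tool_pos: [520.0, 148.6, 37.4]
tcp_rot: [-1.827, 1.571, 1.292]
contact_force: [1.0, 0.3, 0.1]
grip_width: 90.8
```

Request:
send_rows(series="1 -0.5 0 0 0;1 -1.5 0 0 0;1 -2.5 0 0 0;1 -4 0 0 0;1 -5 0 0 0;1 -5 0 0 0")

```text
time: 14.3
tool_pos: [521.4, 148.8, 191.0]
tcp_rot: [-2.975, 1.564, 0.144]
contact_force: [0.1, -0.5, -0.6]
grip_width: 92.1
```

```bash
python3 - <<'E'
from h import *
delta([300,-350,230],178.6)
E
```

```text
t 14.3 pos [521.4 148.8 191. ] jaw 178.73 tilt [ 0.007  0.001 -1.   ] units [-1.365 16.784  7.003] turn 0.026 q [ 0.14  0.4   1.54  0.    1.2  -2.98] F [ 0.1 -0.5 -0.6] w 92.12834963125017
```

Request:
send_rows(series="1 0 1.5 0.5 2;1 0 3 1 4;1 0 5 1.5 6;1 0 7 2 8;1 0 9 3 10;1 0 11 3 12;1 0 12 3 12;1 0 12 3 12")

```text
time: 15.3
tool_pos: [421.3, -211.0, 186.7]
tcp_rot: [0.492, 1.57, 2.561]
contact_force: [0.2, -0.4, -0.1]
grip_width: 91.3
```

```bash
python3 - <<'E'
from h import *
delta([300,-350,230],178.6)
s=capture("scene");c=capture("top")
for th in ["bushing","thin_end","v_rest","spool_black"]: print(th,[(np.round(d["point"],1),round(d["score"],2)) for x in (s,c) for d in place_of(x,th)[:1]])
im=np.hstack([cv2.resize(s["pixels"][280:410,200:330],(400,400)),cv2.resize(c["pixels"][220:310,165:265],(400,400))])
cv2.imwrite("pics/a7.png",im[:,:,::-1])
E
```

```text
t 15.3 pos [ 421.3 -211.   186.7] jaw 118.52 tilt [-0.001  0.001 -1.   ] units [-1.442  5.765 -2.137] turn -12.015 q [-0.63  0.28  1.73 -0.    1.13 -2.7 ] F [ 0.2 -0.4 -0.1] w 91.28217387426561
bushing [(array([520.4, 196.3,  51.9]), 0.44), (array([518.7, 147.7,  27.2]), 0.9)]
thin_end [(array([520.7, 195.1,  51.6]), 0.68), (array([517.7, 192.7,  52.9]), 0.58)]
v_rest [(array([520.5, 150.4,   2.5]), 0.69), (array([518.2, 147.5,  -3. ]), 0.64)]
spool_black [(array([417.8,  25.9,  -1.8]), 0.86), (array([ 4.235e+02,  1.800e+01, -1.000e-01]), 0.91)]
```

View pics/a7.png

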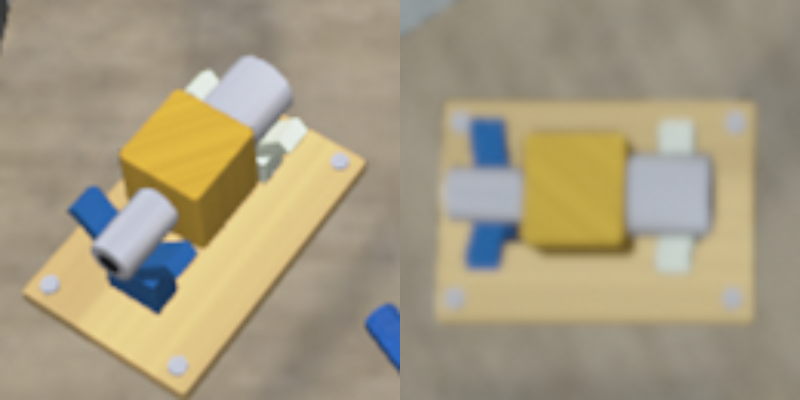

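```bash
python3 - <<'E'
from plant import *
print(close_job())
E
```

```text
the job is handed in; nothing more can be done
None
```

The bushing is in the V rest with its thin end in the blue V and thick end in the white V, and the job was handed in at about 15.5 s. No verdict was reported.

- **Thin end check:** I pinched it while the bushing lay on the bench. The fingers stopped at 19 mm (20 mm nominal), so it was the thin end.
- **Placing:** I regripped on the square middle (40.0 mm), turned it about 131 degrees and lowered it into the Vs until I felt light contact, about 3.5 N. I then opened the gripper and moved the arm well clear.
- **Position:** The last pictures show the bushing lying straight, with its square middle between the posts. The top camera network put it at (518.7, 147.7, 27.2) mm and the rest at (518.2, 147.5) mm.
- **Level:** I judged this by eye from the pictures. The one measured height of the underside, 27.2 mm, is good to only about 4 mm.
- **Spool:** The arm stayed well clear of it. Only the scene camera found it before and after, and the two readings agree within 5 mm.

**Disagreement:** the scene camera network placed the bushing's origin about 48 mm off, near the thin end, with a low score of 0.44. I discounted it because the top camera and the picture both contradict it.

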